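# Unlock the jewellery case with the one key that works

## Robot

A 7-joint arm with a two-finger parallel gripper is mounted at the origin on the work surface. World frame = base frame: x ahead of the robot, y to its left, z up, the work surface at z = 0. Lengths are in m, angles in rad, forces in N, time in s.
With the tool pointing down it reaches from about 0.425 to 0.875 m from the base axis. Payload 4.7 kg.
Tool frame: the origin (TCP) lies midway between the tips of the shut fingers; the grasp point (between the pads) lies 19 mm behind it; z points along the fingers, y is the direction in which the jaws open and shut (so a half turn about z gives the same grasp; the last joint's range is limited). The gripper opens to 87 mm and grips with 3 to 60 N. Pads are 19 mm wide; open, the fingers measure 117 mm over their backs; the gripper's body (75 mm by 190 mm) begins 51 mm behind the grasp point.
Start: joints at [-1.115, 0.321, -0.07, 1.45, 0.023, 1.371, -0.057], TCP at [0.278, 0.588, 0.223] pointing down, gripper open.
Joint ranges: [-2.86, 2.86], [-0.3, 2.09], [-1.38, 1.24], [0.06, 2.45], [-1.56, 4.7], [0.09, 2.05], [-2.69, 2.69]. Speed limits (rad/s): [2.57, 2.57, 3.14, 3.14, 3.14, 3.14, 3.14].

## Interface

Orientations are given as a rotation vector (axis times angle).
In Python, from bench import ctrl, optics gives the robot as it stands. The module is installed in compiled form; this text tells all that it offers.
- The arm moves only by the tool step_arm, never from a script. Its argument "deltas" is a list of rows, each a list of 7 numbers: the turn, a rotation vector about the tool's x, y, z in degrees, then the shift along the tool's x, y, z in mm, then the finger opening in mm, from 0 to 87. A call has exactly 8 rows; each row is the pose to reach, as a shift and turn from the pose commanded when the call began, along the tool's axes at that moment; what a row does not reach only later rows make up. A row lasts 1/8 s, in which the tool goes at most 62.5 mm and 10.7 degrees, less where a joint would pass 70% of its speed; a pose out of reach is approached as far as the arm can. A call with a gripper value outside its range is refused whole. The fingers move at their own pace and stop on an object; "newtons" is the grip in N (left out, the last holds). Time passes only in rows, so rows that repeat a pose let the fingers close, or fill a call up. It gives the time, the measured TCP pose, the force and the opening at its end, in the units of the state.
- ctrl.get_state(): the state, without advancing time (a new reading comes with each control period).
- optics.get_image(name): name is "side" or "top" or "wrist"; returns the picture (384x512x3 uint8, red, green, blue); there is no depth.
- optics.get_calibration(name): a dict with "K" (3x3 intrinsics, pixels), "R" (3x3) and "t" (3): a world point X has camera coordinates R X + t. Camera axes: x right, y down, z forward; pixel columns grow to the right and rows downward; lengths in m; the calibration is good to about 2 mm. The wrist camera is an equidistant fisheye: a pixel r from the principal point sees the ray r / f radians off the axis. A picture is of the moment at which its call begins: read the wrist's pose just before it. get_calibration takes no time and is no camera call; for the wrist camera it gives the pose at the moment of the call.
- ctrl.close_job(): hands the job in, once; it reports no verdict.
The state is a dict: "time": time; "joint_positions": joint angles; "qd": joint speeds; "joint_torque": joint torques, N m; "position": TCP position; "tool_rot": TCP orientation; "ft_force": force on the tool from outside, world axes, zero at the start; "torque": the same for the moment, N m; "grip_width": opening from 0.0 (shut) to 1.0 (fully open).
Only numpy, scipy, OpenCV 4.12 (cv2) and the standard library are available. Lean on these libraries where they do the work, as an engineer would, in place of code of your own. Each camera call takes 0.05 s, during which the arm holds its last target.

## Task

Unlock the jewellery case on the dresser: two keys hang on the stand beside a comb and only one of them works the lock, so lift one off its peg, push it fully home in the lock and give it a full quarter turn clockwise; the lock's brass pointer turns along only with the right key. If it is the wrong key, turn it back, pull it out, lay it in the smoked tray and try the other. Leave the right key in the lock, pushed home and turned, a key you did not need on its peg, and the comb and the other things on the dresser undisturbed.

Things in the scene. Friction and masses are not known exactly. Their poses are not given: they have to be found in the camera images.
- key_a_grip (a point): One of two keys, alike but for the bit: middle of its flat black grip, 36 mm wide (y), 14 thick (x), 32 high (z). Key z points from tip to grip (up as it hangs), x to the stand's crossbar. Key 120 mm long, 0.08 to 0.15 kg. Below the grip a window 24 mm wide, 16 to 46 mm under this point, by which it hangs. Which key hangs where changes.
- key_b_grip (a point): The same point of the other key. Both keys: under the window a steel collar 34 mm across, 5 thick, its underside 57 mm below this point; then a round shank 13 mm thick on the axis, its tip (tapered over 4 mm) 104 mm below this point. From the shank a flat bit, 5 mm thick (x), 7 long (z), sticks out on the +y side to 22 mm from the axis, its middle 20 mm from the tip on one key and 34 mm on the other; which the lock needs cannot be seen.
- peg_r (a point): Right-hand peg (smallest y) of the fixed key stand: a level brass rod 7 mm thick on a wooden crossbar (280 mm long, 22 high, on two end posts). Point on its axis, 35 mm before the bar, 115 mm up; x into the bar, y left, z up. The free end, 60 mm from the bar, turns up 10 mm above the rod's top: raise a hung key 12 to 20 mm, then draw it 50 mm or more along -x.
- peg_m (a point): The same point on the middle peg; pegs are 100 mm apart along y
- peg_l (a point): The same point on the left-hand peg (largest y)
- keyhole (a point): Keyhole centre on the outer face of the 5 mm steel lock plate, 72 mm square, in the case's sloping front. z points out of the face, 27 degrees (0.47 rad) off vertical towards the robot; x up the slope, y left. Hole 19 mm square; from it a slot for the bit, 11 mm wide, runs along +y to 26.5 mm from the centre.
- case: Fixed, hollow dark wooden jewellery case, 170 (y) x 160 (x) mm, 55 high in front, 136 behind; origin under its centre. A key goes in along the keyhole's -z, key z and y along the keyhole's z and y, till its collar meets the plate (grip point 57 mm out). Once turned, the bit is under the plate: turn back to draw it out. Both keys go in and turn.
- cam (a joint): The lock, rad: 0 locked, 1.0 unlocked (stop). Clockwise seen from outside (about the keyhole's -z). A wrong key turns freely and moves nothing; the right one turns 0.35 to 0.7 rad free, then carries the lock along (0.06 N m); a key turn of 1.5 rad is enough. It stays where left. A brass pointer 22 mm long on the face turns with it, from the keyhole's +y towards +x.
- tray: Fixed open tray of smoked acrylic, 240 (x) x 180 (y) x 22 mm high, walls and floor 5 mm; origin under its centre, on the dresser; empty at the start
- comb_mid (a point): Bystander, leave it alone. Wooden comb hanging by its slot on one of the three pegs, 96 mm long, 36 wide (y), 8 thick (x); point half-way up it
- cone: Bystander, leave it alone. Glass ring cone, 68 mm across, 80 mm high, origin under its centre
- watch: Bystander, leave it alone. Gold-tone watch lying on its strap, about 70 mm across, 40 mm high, origin under its middle
- brush: Bystander, leave it alone. Plastic paddle brush lying bristles down, 220 mm long, 70 mm wide, 32 mm high; paddle towards its +x, origin under the neck
- scent: Bystander, leave it alone. Amber scent bottle, 45 x 60 mm, 110 mm high, origin under its centre
Mind the look-alikes: they are no part of the job. What is shaped like the part that bears key_b_grip but green or purple is not meant.

How it is judged:
By the outcome, as a careful person would: the job done as asked, in the order asked, and still so for the second after the job is handed in, with the robot touching nothing.
It also fails if it takes over 72 s, if anything falls off the work surface, if the arm or the gripper's body presses on something with over 40 N, if the wrist force passes 120 N, or if a joint passes its speed limit or range.

## Working session

There is one attempt and no reset: what is moved stays moved. The work goes in short steps, Python scripts to look and compute and a tool call to move; the robot and the scene stay as the last step left them, time stands still between calls to the robot, and variables do not carry over. Pictures are saved under pics/ and viewed, and the job is handed in when it is done.

Besides the shell and the picture viewer there is one more tool, called after "Call:" as name(argument=value, ...), one argument or row to a line, values as JSON. step_arm: Moves the arm, as the interface text tells. Its arguments: {"type":"object","properties":{"deltas":{"type":"array"},"newtons":{"type":"number"}},"required":["deltas"]}

```bash
mkdir -p pics; python3 - <<'E'
from bench import ctrl, optics
import cv2
s=ctrl.get_state(); print(s)
for n in ["side","top","wrist"]:
    c=optics.get_calibration(n); print(n,c)
    im=optics.get_image(n); cv2.imwrite(f"pics/{n}0.png",cv2.cvtColor(im,cv2.COLOR_RGB2BGR))
E
```

```text
{'time': 0.0, 'joint_positions': array([-1.11490965,  0.32178199, -0.07009988,  1.4516781 ,  0.02260801,
        1.37078574, -0.05691003]), 'qd': array([-0.00081019,  0.00102394,  0.00015393, -0.00162818, -0.00044002,
        0.00101804,  0.00122142]), 'joint_torque': array([-1.00877078e-04, -4.91287887e+01, -4.04167129e-01, -3.12531066e+01,
       -6.40514516e-02,  4.39105066e-02,  1.85176118e-04]), 'position': array([0.27771454, 0.58707626, 0.2214867 ]), 'tool_rot': array([-6.88203124e-01, -3.06496838e+00,  2.89022145e-03]), 'ft_force': array([ 0.20284101, -0.71311398,  0.38306602]), 'torque': array([-0.0058894 ,  0.02463794, -0.04900234]), 'grip_width': 1.0030261849649953}
side {'K': array([[413.32080342,   0.        , 250.11914806],
       [  0.        , 413.32080342, 194.64688794],
       [  0.        ,   0.        ,   1.        ]]), 'R': array([[-0.94329156, -0.33178035, -0.01108261],
       [-0.24971747,  0.7311825 , -0.63483331],
       [ 0.21872863, -0.59606539, -0.77256964]]), 't': array([0.48184574, 0.20244387, 0.94032151])}
top {'K': array([[382.25757879,   0.        , 259.55337272],
       [  0.        , 382.25757879, 187.9229944 ],
       [  0.        ,   0.        ,   1.        ]]), 'R': array([[-6.43850118e-04, -9.99782443e-01,  2.08483348e-02],
       [-9.97089059e-01, -9.47703646e-04, -7.62398240e-02],
       [ 7.62429955e-02, -2.08367335e-02, -9.96871524e-01]]), 't': array([-0.00938083,  0.5386678 ,  1.02667729])}
wrist {'K': array([[297.31863964,   0.        , 251.10020193],
       [  0.        , 297.31863964, 188.15764442],
       [  0.        ,   0.        ,   1.        ]]), 'R': array([[ 0.42691804,  0.90428869, -0.00171822],
       [ 0.87060597, -0.41050106,  0.27117175],
       [ 0.24451222, -0.11726401, -0.96252944]]), 't': array([-0.64789001, -0.03388525,  0.39107008])}
```

View pics/side0.png

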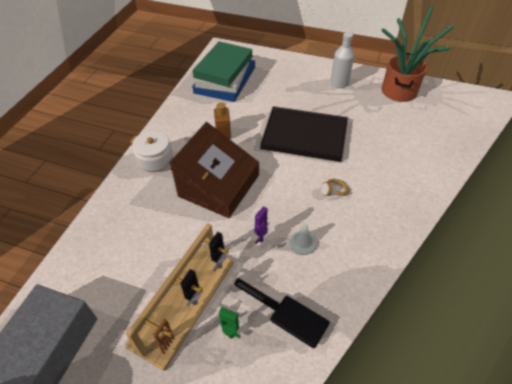

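View pics/top0.png

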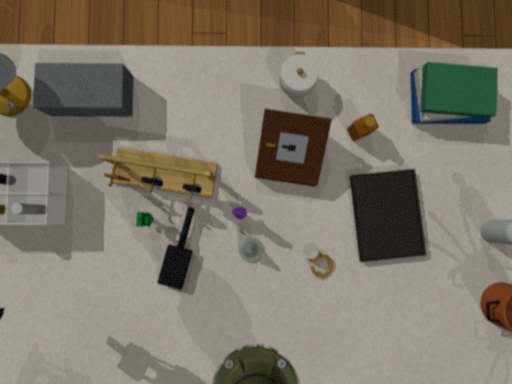

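View pics/wrist0.png

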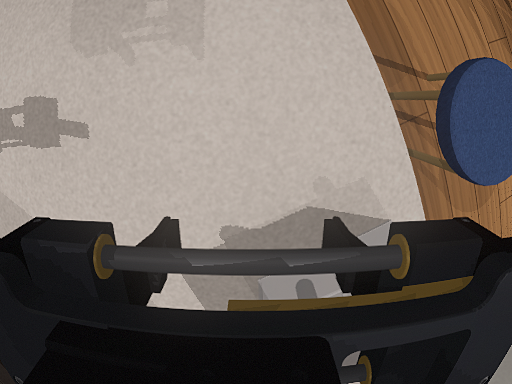

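```bash
python3 - <<'E'
import cv2
t=cv2.imread("pics/top0.png"); s=cv2.imread("pics/side0.png")
cv2.imwrite("pics/t_stand.png",cv2.resize(t[140:240,90:270],None,fx=4.4,fy=4.4,interpolation=cv2.INTER_CUBIC))
cv2.imwrite("pics/t_case.png",cv2.resize(t[100:200,240:400],None,fx=5,fy=5,interpolation=cv2.INTER_CUBIC))
cv2.imwrite("pics/s_stand.png",cv2.resize(s[220:365,115:275],None,fx=4.1,fy=4.1,interpolation=cv2.INTER_CUBIC))
cv2.imwrite("pics/s_case.png",cv2.resize(s[115:220,160:270],None,fx=5,fy=5,interpolation=cv2.INTER_CUBIC))
E
```

```text
(no output)
```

View pics/t_stand.png

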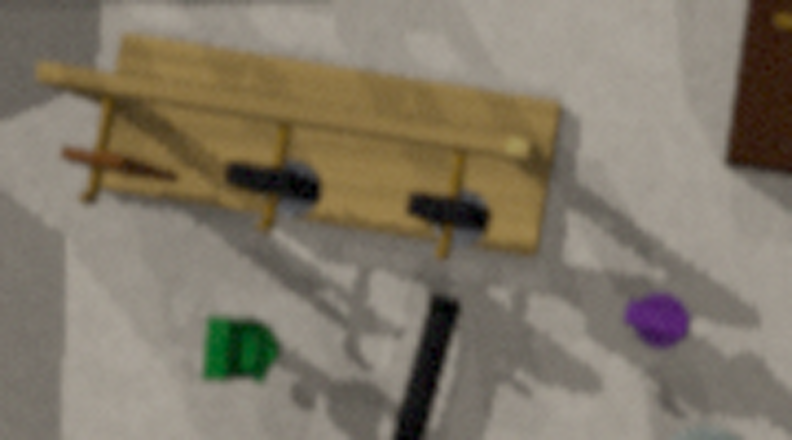

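View pics/t_case.png

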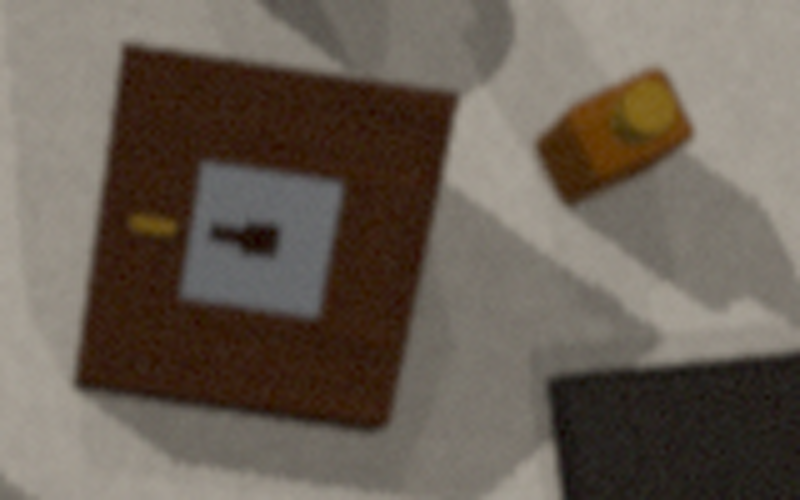

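View pics/s_stand.png

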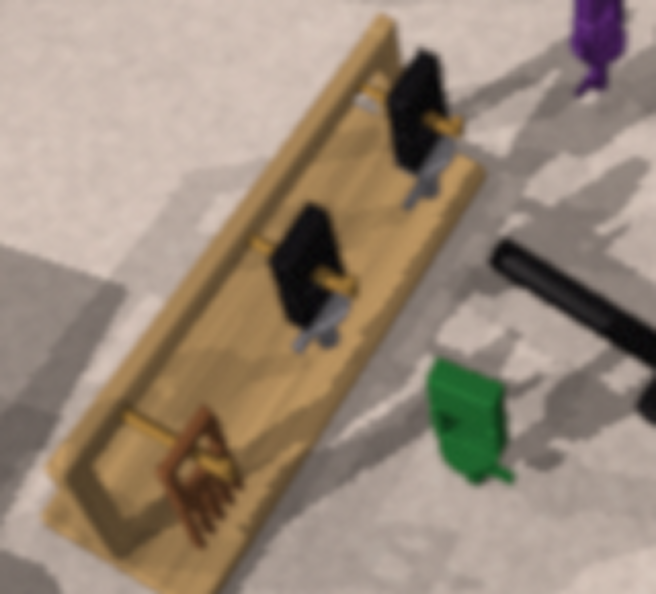

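View pics/s_case.png

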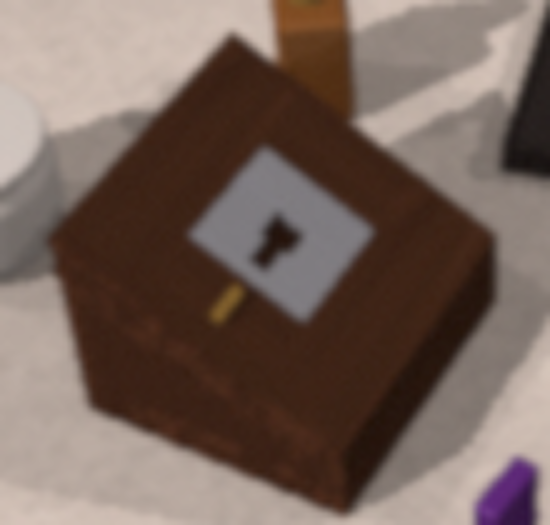

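```bash
cat > h.py <<'E'
import numpy as np, cv2
from scipy.spatial.transform import Rotation as Rot
from bench import ctrl, optics
C={n:optics.get_calibration(n) for n in("side","top")}
def ray(n,u,v,c=None):
    c=c or C[n]; K,R,t=c["K"],c["R"],c["t"]
    x=np.array([(u-K[0,2])/K[0,0],(v-K[1,2])/K[1,1]])
    if n=="wrist":
        r=np.hypot(*x); d=np.array([*(x*np.sin(r)/max(r,1e-9)),np.cos(r)])
    else: d=np.array([*x,1.])
    d=R.T@d; return -R.T@t, d/np.linalg.norm(d)
def onz(n,u,v,z,c=None):
    o,d=ray(n,u,v,c); return o+d*(z-o[2])/d[2]
def tri(a,b):
    A=np.zeros((3,3));B=np.zeros(3); L=[a,b]
    for o,d in L:
        P=np.eye(3)-np.outer(d,d);A+=P;B+=P@o
    X=np.linalg.solve(A,B); return X,[np.linalg.norm((np.eye(3)-np.outer(d,d))@(X-o)) for o,d in L]
def proj(n,X,c=None):
    c=c or C[n]; p=c["R"]@np.asarray(X)+c["t"]
    if n=="wrist":
        r=np.hypot(p[0],p[1]); th=np.arctan2(r,p[2]); q=p[:2]/max(r,1e-9)*th
    else: q=p[:2]/p[2]
    return c["K"][[0,1],[0,1]]*q+c["K"][:2,2]
def shot(n,name):
    c=optics.get_calibration(n); im=cv2.cvtColor(optics.get_image(n),cv2.COLOR_RGB2BGR); cv2.imwrite(f"pics/{name}.png",im); return im,c
E
python3 - <<'E'
from h import *
np.set_printoptions(precision=4,suppress=True)
T=lambda x,y:(x/4.4+90,y/4.4+140)
Tc=lambda x,y:(x/5+240,y/5+100)
S=lambda x,y:(x/4.1+115,y/4.1+220)
Sc=lambda x,y:(x/5+160,y/5+115)
print("camC",[ -C[n]["R"].T@C[n]["t"] for n in C])
def both(nm,a,b): print(nm,*tri(ray("top",*a),ray("side",*b)))
both("pegr tip",T(443,253),S(458,124))
both("pegm tip",T(266,225),S(350,286))
both("pegl tip",T(88,198),S(233,468))
both("bar L end",T(45,72),S(52,470))
both("bar R end",T(520,145),S(388,18))
both("hole",Tc(263,239),Sc(283,236))
both("plate c1(+x+y)",Tc(199,161),Sc(188,235)) 
both("plate +x-y",Tc(344,182),Sc(268,147))
both("plate -x-y",Tc(322,319),Sc(374,231))
both("plate -x+y",Tc(181,300),Sc(302,323))
both("case +x+y",Tc(124,45),Sc(52,240)) 
both("case +x-y",Tc(458,95),Sc(233,35))
both("case -x-y",Tc(385,430),Sc(494,238))
both("case -x+y",Tc(78,385),Sc(345,450))
for nm,p in dict(a=T(410,195),b=T(415,222),c=T(490,212)).items(): print("keyr",nm,onz("top",*p,.15))
E
```

```text
camC [array([0.2994, 0.5723, 0.8603]), array([0.4588, 0.0125, 1.0647])]
pegr tip [0.5056 0.1615 0.1242] [np.float64(0.001440378540635147), np.float64(0.0014403785406353333)]
pegm tip [0.5216 0.2605 0.1222] [np.float64(0.0011465014140178056), np.float64(0.0011465014140180497)]
pegl tip [0.5357 0.3586 0.1237] [np.float64(0.0020752911419156727), np.float64(0.0020752911419158336)]
bar L end [0.6085 0.3852 0.1243] [np.float64(0.00018422566976083215), np.float64(0.00018422566976079204)]
bar R end [0.5637 0.1177 0.1322] [np.float64(0.0031570916078184227), np.float64(0.0031570916078183147)]
hole [ 0.6355 -0.0934  0.093 ] [np.float64(0.0014207088975697172), np.float64(0.0014207088975700295)]
plate c1(+x+y) [ 0.6709 -0.0589  0.1159] [np.float64(0.0014958578892558662), np.float64(0.0014958578892561298)]
plate +x-y [ 0.6599 -0.1329  0.1129] [np.float64(0.0026769786642280753), np.float64(0.002676978664228263)]
plate -x-y [ 0.5971 -0.1253  0.0782] [np.float64(0.0004414369404302259), np.float64(0.0004414369404302534)]
plate -x+y [ 0.6071 -0.0513  0.0807] [np.float64(0.00018842927410461303), np.float64(0.00018842927410459744)]
case +x+y [ 0.7251 -0.0208  0.1319] [np.float64(0.00201087423793824), np.float64(0.0020108742379382014)]
case +x-y [ 0.7001 -0.1869  0.1337] [np.float64(0.00206510368292591), np.float64(0.0020651036829259202)]
case -x-y [ 0.5416 -0.1611  0.056 ] [np.float64(0.00041175740589333094), np.float64(0.0004117574058931114)]
case -x+y [0.5646 0.0019 0.0589] [np.float64(8.09990550450487e-05), np.float64(8.099905504490398e-05)]
keyr a [0.5373 0.1761 0.15  ]
keyr b [0.5225 0.1732 0.15  ]
keyr c [0.528  0.1327 0.15  ]
```

```bash
cat >> h.py <<'E'
def tool(z,y):
    z=np.asarray(z,float);z/=np.linalg.norm(z); y=np.asarray(y,float); y=y-z*(y@z); y/=np.linalg.norm(y)
    return np.column_stack([np.cross(y,z),y,z])
def delta(p,R,p0=None,R0=None):
    if p0 is None:
        s=ctrl.get_state(); p0=s["position"]; R0=Rot.from_rotvec(s["tool_rot"]).as_matrix()
    rv=np.degrees(Rot.from_matrix(R0.T@R).as_rotvec()); d=R0.T@(np.asarray(p)-p0)*1000
    return np.round(rv,2),np.round(d,1)
np.set_printoptions(precision=4,suppress=True)
E
python3 - <<'E'
from h import *
s=ctrl.get_state(); R0=Rot.from_rotvec(s["tool_rot"]).as_matrix(); c=optics.get_calibration("wrist")
print(R0, "cam in tool", R0.T@(-c["R"].T@c["t"]-s["position"])*1000, R0.T@c["R"].T)
R=tool([0,0,-1],[.154,.988,0])
print(delta([.515,.159,.26],R))
print(delta([.40,.35,.26],R))
E
```

```text
[[-0.904   0.4275 -0.0005]
 [ 0.4275  0.904  -0.0013]
 [-0.0001 -0.0014 -1.    ]] cam in tool [  73.9236   -1.2737 -162.9031] [[ 0.0007 -0.9626 -0.2711]
 [ 1.      0.0007  0.0002]
 [ 0.     -0.2711  0.9626]]
(array([ -0.08,  -0.01, -16.45]), array([-397.5, -285.7,  -37.8]))
(array([ -0.08,  -0.01, -16.45]), array([-211.9, -162.2,  -38. ]))
```

Call:
step_arm(
  deltas=[
    [0,0,-2,-40,-28,-20,87],
    [0,0,-4,-87,-62,-38,87],
    [0,0,-6,-139,-100,-38,87],
    [0,0,-8,-191,-137,-38,87],
    [0,0,-10,-242,-174,-38,87],
    [0,0,-12,-294,-211,-38,87],
    [0,0,-14,-346,-248,-38,87],
    [0,0,-16.5,-397,-285,-38,87],
  ],
  newtons=25,
)

```text
time: 1.15
position: [0.5122, 0.1644, 0.2606]
tool_rot: [0.239, 3.132, 0.001]
ft_force: [0.6, 0.7, -1.0]
grip_width: 0.997
```

```bash
python3 - <<'E'
from h import *
print(ctrl.get_state()["joint_positions"]); im,c=shot("wrist","w1"); print(ctrl.get_state()["position"],ctrl.get_state()["tool_rot"])
for X in ([.527,.157,.15],[.6335,-.092,.0965],[.530,.158,.115]): print(proj("wrist",X,c))
cv2.imwrite("pics/w1b.png",cv2.resize(im,None,fx=1.5,fy=1.5))
E
```

```text
[-0.6023  0.0617  0.2549  1.6821 -0.016   1.3994  1.0735]
[0.5166 0.1535 0.2607] [ 0.2562  3.1273 -0.0089]
[247.1194 201.0544]
[ 91.2964 280.7259]
[248.8593 193.4174]
```

View pics/w1b.png

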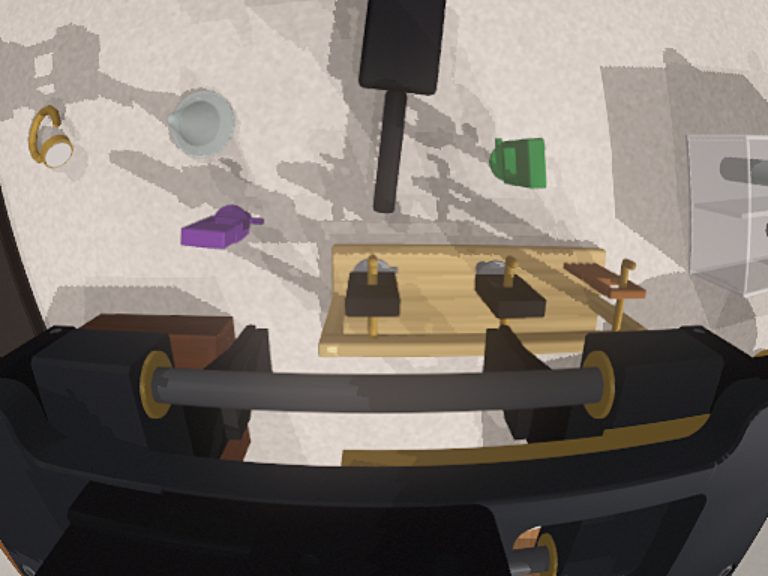

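```bash
python3 - <<'E'
from h import *
im,c=shot("wrist","w2"); s=ctrl.get_state();print(s["position"],s["tool_rot"])
for X in ([.527,.157,.15],): print(proj("wrist",X,c))
cv2.imwrite("pics/w2b.png",cv2.resize(im[150:245,200:400],None,fx=4,fy=4,interpolation=cv2.INTER_CUBIC))
E
```

```text
[0.5149 0.1572 0.2607] [ 0.2608  3.1286 -0.0058]
[258.3687 194.6557]
```

View pics/w2b.png

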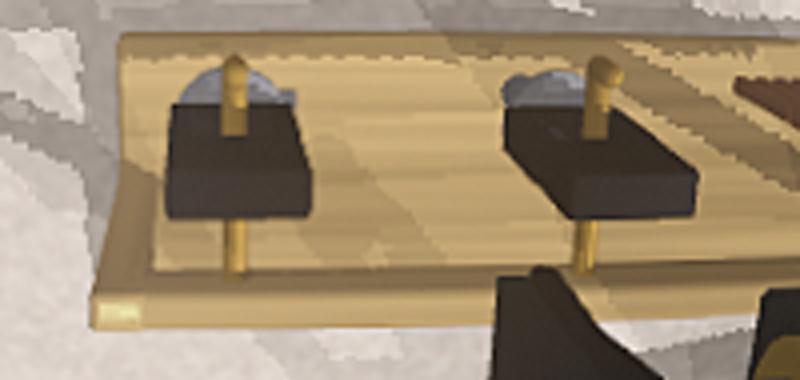

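```bash
python3 - <<'E'
from h import *
im,c=shot("wrist","w3"); s=ctrl.get_state();print(s["position"],s["tool_rot"],s["qd"])
cv2.imwrite("pics/w3b.png",cv2.resize(im[150:245,200:400],None,fx=4,fy=4,interpolation=cv2.INTER_CUBIC))
P=[onz("wrist",200+x/4,150+y/4,.1505,c) for x,y in((167,172),(310,172),(312,215),(168,217))]
for p in P: print(p)
print(np.mean(P,0))
E
```

```text
[0.5132 0.1617 0.2605] [ 0.2544  3.1309 -0.0017] [-0.0455  0.0002 -0.08    0.0062 -0.0402  0.0031 -0.021 ]
[0.5208 0.1454 0.1505]
[0.5264 0.1793 0.1505]
[0.5373 0.1783 0.1505]
[0.5321 0.1437 0.1505]
[0.5291 0.1617 0.1505]
```

View pics/w3b.png

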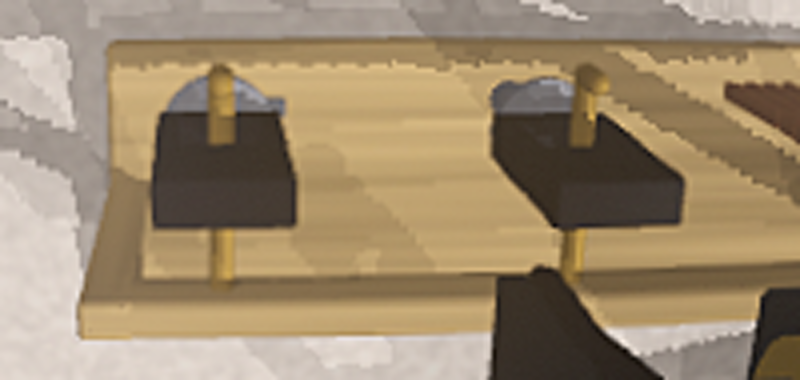

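```bash
python3 - <<'E'
from h import *
# w3 calib reconstruct: wrist cam fixed in tool
s=ctrl.get_state();print(s["position"],s["tool_rot"],s["qd"])
im,c=shot("wrist","w4")
cv2.imwrite("pics/w4b.png",cv2.resize(im[150:245,200:400],None,fx=4,fy=4,interpolation=cv2.INTER_CUBIC))
import pickle; pickle.dump(c,open("c4.pkl","wb"))
s=ctrl.get_state();print(s["position"],s["tool_rot"],s["qd"])
E
```

```text
[0.5132 0.1617 0.2605] [ 0.2544  3.1309 -0.0017] [-0.0455  0.0002 -0.08    0.0062 -0.0402  0.0031 -0.021 ]
[0.512  0.1648 0.2603] [-0.2473 -3.1313 -0.0002] [-0.0331 -0.0007 -0.0515  0.0037 -0.0146  0.0006 -0.0032]
```

View pics/w4b.png

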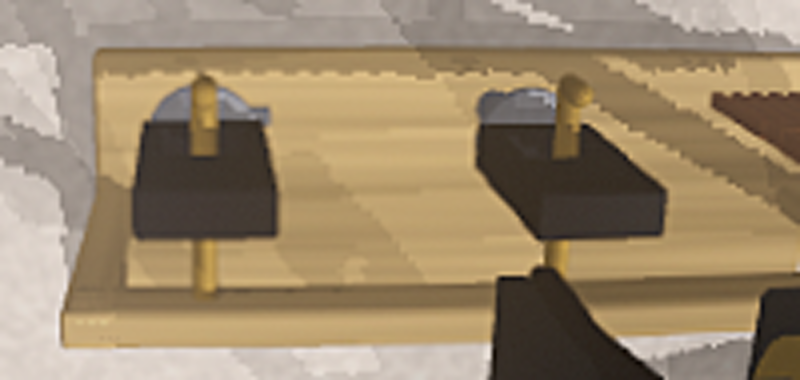

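```bash
python3 - <<'E'
from h import *
import pickle; c=pickle.load(open("c4.pkl","rb"))
P=[onz("wrist",200+x/4,150+y/4,.1505,c) for x,y in((135,191),(276,191),(277,237),(133,236))]
for p in P: print(p)
print(np.mean(P,0), P[1]-P[0],P[2]-P[3])
t=onz("wrist",200+203/4,150+80/4,.1285,c); print("tip",t)
print("mid", [onz("wrist",200+x/4,150+y/4,.1505,c) for x,y in((545,191),(665,190),(663,234),(543,236))])
# commanded pose tracking
R0=tool([0,0,-1],[.4275,.904,0]); p0=np.array([.278,.588,.223])
p1=p0+R0@np.array([-397,-285,-38])/1000; R1=R0@Rot.from_rotvec(np.radians([0,0,-16.5])).as_matrix()
print("cmd1",p1,R1)
E
```

```text
[0.5223 0.1419 0.1505]
[0.5278 0.1754 0.1505]
[0.5395 0.174  0.1505]
[0.5336 0.1393 0.1505]
[0.5308 0.1576 0.1505] [0.0055 0.0335 0.    ] [0.0059 0.0346 0.    ]
tip [0.5027 0.1616 0.1285]
mid [array([0.5388, 0.2415, 0.1505]), array([0.544 , 0.2736, 0.1505]), array([0.5558, 0.2725, 0.1505]), array([0.5506, 0.2402, 0.1505])]
cmd1 [0.5151 0.1606 0.261 ] [[-0.9882  0.1531  0.    ]
 [ 0.1531  0.9882  0.    ]
 [ 0.      0.     -1.    ]]
```

Call:
step_arm(
  deltas=[
    [0,0,0.4,-8,0,5,80],
    [0,0,0.4,-15,0,20,80],
    [0,0,0.4,-15.5,-0.4,40,80],
    [0,0,0.4,-15.5,-0.4,62,80],
    [0,0,0.4,-15.5,-0.4,84,80],
    [0,0,0.4,-15.5,-0.4,104,80],
    [0,0,0.4,-15.5,-0.4,118,80],
    [0,0,0.4,-15.5,-0.4,124,80],
  ],
)

```text
time: 2.35
position: [0.5263, 0.1637, 0.1352]
tool_rot: [-0.251, -3.13, 0.001]
ft_force: [0.9, 0.6, 0.4]
grip_width: 0.918
```

```bash
python3 - <<'E'
from h import *
im,c=shot("wrist","w5"); s=ctrl.get_state();print(s["position"],s["tool_rot"])
cv2.imwrite("pics/w5b.png",cv2.resize(im[100:300,100:400],None,fx=2.6,fy=2.6,interpolation=cv2.INTER_CUBIC))
E
```

```text
[0.5263 0.1636 0.135 ] [-0.2512 -3.1299  0.0016]
```

View pics/w5b.png

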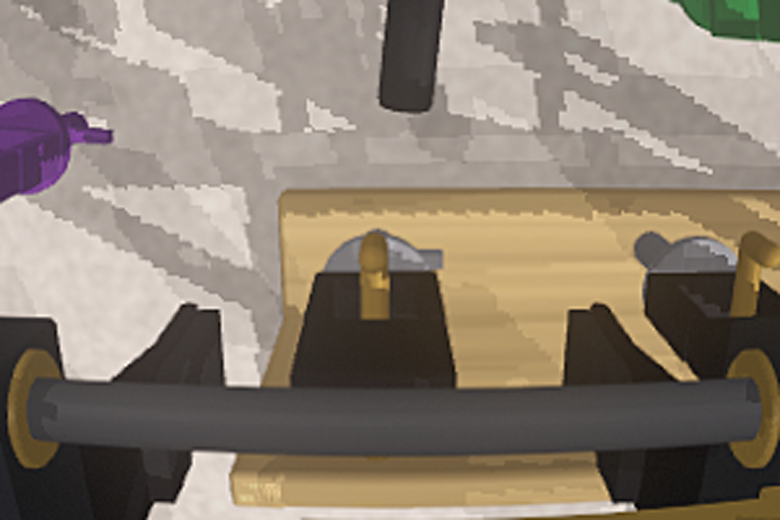

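Call:
step_arm(
  deltas=[
    [0,0,0,0,0,5,80],
    [0,0,0,0,0,10,80],
    [0,0,0,0,0,14,80],
    [0,0,0,0,0,17,80],
    [0,0,0,0,0,19,80],
    [0,0,0,0,0,20,80],
    [0,0,0,0,0,20,80],
    [0,0,0,0,0,20,80],
  ],
)

```text
time: 3.4
position: [0.527, 0.1635, 0.1167]
tool_rot: [0.252, 3.131, 0.0]
ft_force: [0.9, 0.2, 0.3]
grip_width: 0.917
```

```bash
python3 - <<'E'
from h import *
s=ctrl.get_state();print(s["position"],s["tool_rot"],s["qd"]); im,c=shot("wrist","w6"); s=ctrl.get_state();print(s["position"],s["tool_rot"],s["qd"])
cv2.imwrite("pics/w6b.png",cv2.resize(im[100:300,100:400],None,fx=2.6,fy=2.6,interpolation=cv2.INTER_CUBIC))
E
```

```text
[0.527  0.1635 0.1167] [0.2524 3.1312 0.0002] [-0.0016 -0.0015 -0.0021  0.0001 -0.0016 -0.0015 -0.0001]
[0.527  0.1635 0.1167] [0.2524 3.1312 0.0003] [-0.0015 -0.0004 -0.0009 -0.0008 -0.0018  0.0002  0.0001]
```

View pics/w6b.png

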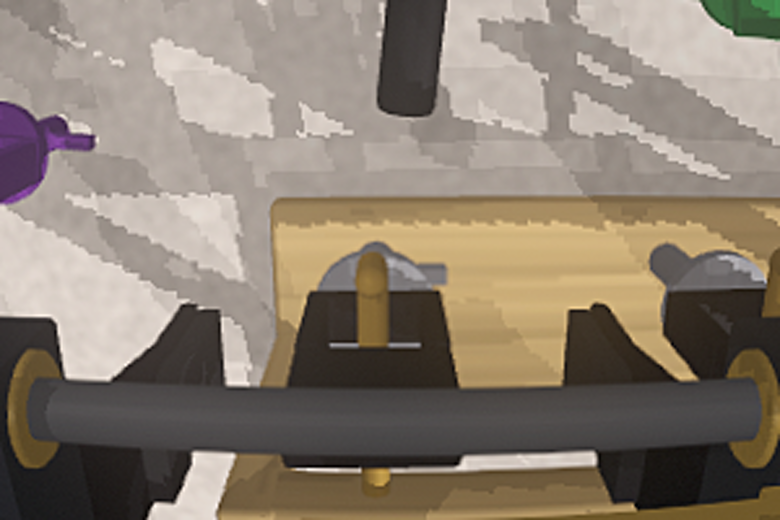

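Call:
step_arm(
  deltas=[
    [0,0,0,-2,-2,0,80],
    [0,0,0,-4,-4,0,80],
    [0,0,0,-4.7,-5.2,0,80],
    [0,0,0,-4.7,-5.2,0,80],
    [0,0,0,-4.7,-5.2,0,60],
    [0,0,0,-4.7,-5.2,0,45],
    [0,0,0,-4.7,-5.2,0,30],
    [0,0,0,-4.7,-5.2,0,20],
  ],
  newtons=25,
)

```text
time: 4.45
position: [0.5307, 0.1576, 0.1166]
tool_rot: [0.252, 3.131, 0.0]
ft_force: [-0.4, -1.0, -0.6]
grip_width: 0.55
```

```bash
python3 - <<'E'
from h import *
s=ctrl.get_state();print(s["position"],s["tool_rot"],s["qd"]); im,c=shot("wrist","w7"); s=ctrl.get_state();print(s["position"],s["grip_width"],s["ft_force"])
cv2.imwrite("pics/w7b.png",cv2.resize(im[100:300,100:400],None,fx=2.6,fy=2.6,interpolation=cv2.INTER_CUBIC))
E
```

```text
[0.5307 0.1576 0.1166] [0.2523 3.1314 0.0001] [0.0016 0.0011 0.0005 0.     0.0004 0.0014 0.0009]
[0.5307 0.1576 0.1166] 0.5074082338550243 [-0.095   0.1907  0.4825]
```

View pics/w7b.png

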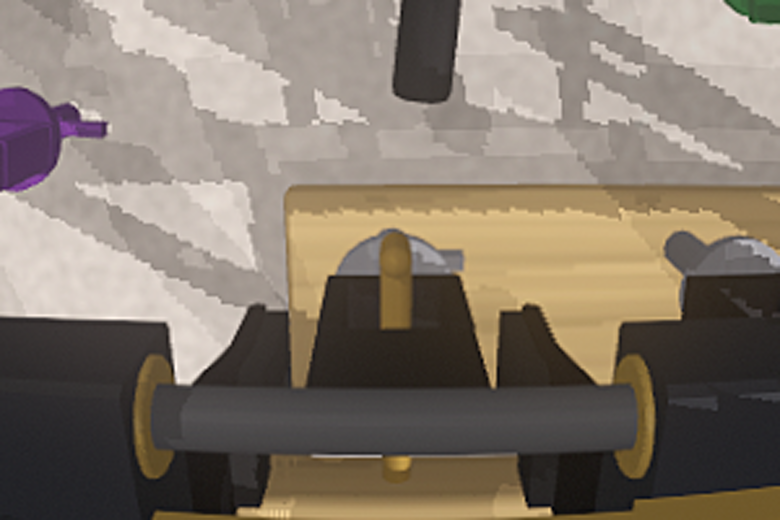

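Call:
step_arm(
  deltas=[
    [0,0,0,0,0,0,20],
    [0,0,0,0,0,0,20],
    [0,0,0,0,0,0,20],
    [0,0,0,0,0,0,20],
    [0,0,0,0,0,-4,20],
    [0,0,0,0,0,-9,20],
    [0,0,0,0,0,-14,20],
    [0,0,0,0,0,-16,20],
  ],
  newtons=35,
)

```text
time: 5.5
position: [0.531, 0.1576, 0.1331]
tool_rot: [0.252, 3.131, 0.001]
ft_force: [0.0, -0.2, -1.7]
grip_width: 0.408
```

```bash
python3 - <<'E'
from h import *
s=ctrl.get_state();print(s["position"],s["tool_rot"],s["qd"]); im,c=shot("wrist","w8"); s=ctrl.get_state();print(s["position"],s["grip_width"]*87,s["ft_force"])
cv2.imwrite("pics/w8b.png",cv2.resize(im[100:300,100:400],None,fx=2.6,fy=2.6,interpolation=cv2.INTER_CUBIC))
E
```

```text
[0.531  0.1576 0.1331] [0.2523 3.1307 0.0006] [-0.0004 -0.0108  0.0006 -0.0108  0.0047  0.0266 -0.0037]
[0.531  0.1577 0.1332] 36.05154778980258 [ 0.4758 -0.4925 -1.6418]
```

View pics/w8b.png

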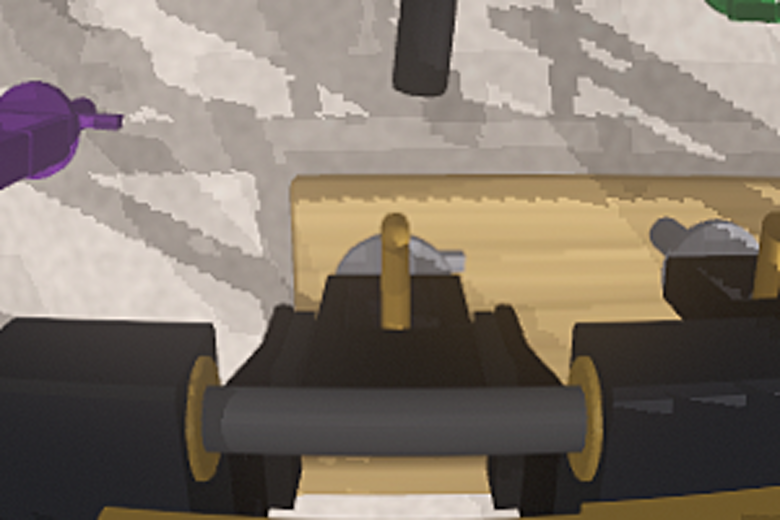

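Call:
step_arm(
  deltas=[
    [0,0,0,4,0,0,20],
    [0,0,0,11,0,0,20],
    [0,0,0,20,0,0,20],
    [0,0,0,30,0,0,20],
    [0,0,0,40,0,0,20],
    [0,0,0,50,0,0,20],
    [0,0,0,60,0,0,20],
    [0,0,0,66,0,0,20],
  ],
)

```text
time: 6.55
position: [0.4649, 0.1683, 0.1326]
tool_rot: [0.252, 3.131, 0.0]
ft_force: [-0.7, 0.6, -1.3]
grip_width: 0.413
```

```bash
python3 - <<'E'
from h import *
s=ctrl.get_state();print(s["position"],s["tool_rot"]); im,c=shot("wrist","w9"); s=ctrl.get_state();print(s["position"],s["grip_width"]*87,s["ft_force"])
cv2.imwrite("pics/w9b.png",cv2.resize(im[100:300,100:400],None,fx=2.6,fy=2.6,interpolation=cv2.INTER_CUBIC))
E
```

```text
[0.4649 0.1683 0.1326] [0.2518 3.1314 0.0004]
[0.4643 0.1685 0.1326] 35.81377473031113 [ 0.3025 -0.0258 -1.5989]
```

View pics/w9b.png

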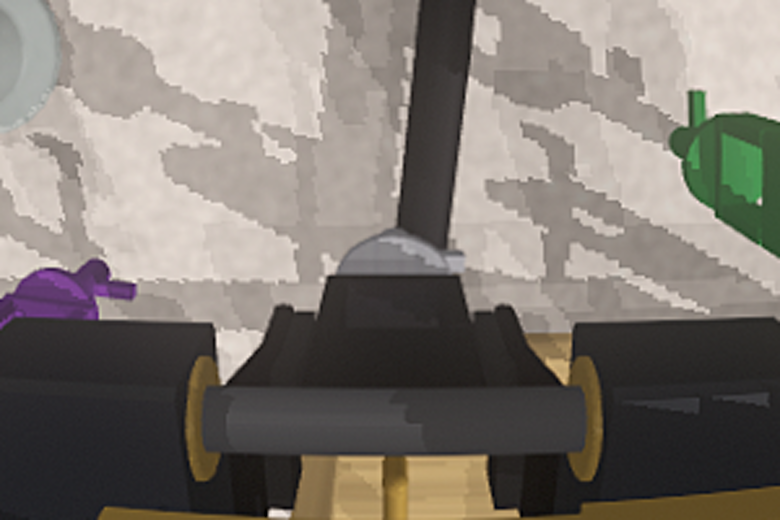

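```bash
python3 - <<'E'
from h import *
s=ctrl.get_state(); c=optics.get_calibration("wrist"); R=Rot.from_rotvec(s["tool_rot"]).as_matrix(); p=s["position"]
f=lambda q:(proj("wrist",p+R@np.array(q)/1000,c)-100)*2.6
print("collar bottom front",f([17,0,39]),"top front",f([17,0,34]),"tip",f([0,0,86]))
print("grip front face bottom corners",f([7,-18,-2]),f([7,18,-2]),"frame bottom",f([7,-18,34]),f([7,18,34]))
psi=-.146; th=.47
z=np.array([-np.sin(th)*np.cos(psi),-np.sin(th)*np.sin(psi),np.cos(th)]); y=np.array([-np.sin(psi),np.cos(psi),0]); x=np.cross(y,z)
print("keyhole axes",x,y,z)
E
```

```text
collar bottom front [397.4936 230.7107] top front [397.6038 235.855 ] tip [396.5579 241.1961]
grip front face bottom corners [318.6985 322.8229] [478.0455 322.8274] frame bottom [330.7537 271.3985] [464.1971 271.4532]
keyhole axes [ 0.8821 -0.1297  0.4529] [0.1455 0.9894 0.    ] [-0.4481  0.0659  0.8916]
```

```bash
cat >> h.py <<'E'
def KH(psi=-.146,th=.47):
    z=np.array([-np.sin(th)*np.cos(psi),-np.sin(th)*np.sin(psi),np.cos(th)]); y=np.array([-np.sin(psi),np.cos(psi),0]); return np.cross(y,z),y,z
E
python3 - <<'E'
from h import *
x,y,z=KH(); kh=np.array([.6338,-.0921,.0969])
print(delta(kh+.17*z,tool(-z,y)))
s=ctrl.get_state();print(s["position"],s["tool_rot"],s["joint_positions"])
E
```

```text
(array([ -0.18, -26.97,  -0.8 ]), array([-131.8, -231.3, -116. ]))
[0.4643 0.1685 0.1326] [-0.2512 -3.1309 -0.0003] [-0.6251  0.0537  0.231   1.952  -0.014   1.1379  1.0221]
```

Call:
step_arm(
  deltas=[
    [0,0,0,0,0,-10,20],
    [0,0,0,0,0,-28,20],
    [0,0,0,0,0,-50,20],
    [0,0,0,-3,-8,-72,20],
    [0,-1,0,-9,-20,-92,20],
    [0,-3,0,-18,-36,-106,20],
    [0,-5,0,-30,-56,-114,20],
    [0,-7.5,0,-43,-78,-116,20],
  ],
)

```text
time: 7.6
position: [0.4962, 0.0823, 0.2489]
tool_rot: [0.242, 2.998, -0.016]
ft_force: [-0.7, -1.1, -1.3]
grip_width: 0.406
```

```bash
python3 - <<'E'
from h import *
x,y,z=KH(); kh=np.array([.6338,-.0921,.0969])
s=ctrl.get_state();print(s["position"],s["tool_rot"])
R0=Rot.from_rotvec([-0.2512,-3.1309,-.0003]).as_matrix(); p0=np.array([.4643,.1685,.1326])
pc=p0+R0@np.array([-.043,-.078,-.116]); Rc=R0@Rot.from_rotvec(np.radians([0,-7.5,0])).as_matrix()
print(pc,delta(kh+.17*z,tool(-z,y),pc,Rc))
E
```

```text
[0.4962 0.0823 0.2489] [ 0.2424  2.9982 -0.0162]
[0.4944 0.0846 0.2486] (array([ -0.23, -19.47,  -0.78]), array([ -88.1, -153.3,   11.6]))
```

Call:
step_arm(
  deltas=[
    [0,-2.5,0,-14,-24,2,20],
    [0,-5,0,-28,-49,4,20],
    [0,-8,0,-43,-75,6,20],
    [0,-11,-0.2,-57,-99,7,20],
    [0,-14,-0.4,-70,-121,9,20],
    [0,-17,-0.6,-80,-138,10,20],
    [-0.2,-19,-0.8,-86,-149,11,20],
    [-0.2,-19.5,-0.8,-88,-153.3,11.6,20],
  ],
)

```text
time: 8.6
position: [0.5574, -0.0832, 0.2474]
tool_rot: [0.198, 2.665, -0.049]
ft_force: [-0.2, -0.3, -1.4]
grip_width: 0.412
```

Call:
step_arm(
  deltas=[
    [0,0,0,0,0,0,20],
    [0,0,0,0,0,0,20],
    [0,0,0,0,0,0,20],
    [0,0,0,0,0,0,20],
    [0,0,0,0,0,0,20],
    [0,0,0,0,0,0,20],
    [0,0,0,0,0,0,20],
    [0,0,0,0,0,0,20],
  ],
)

```text
time: 9.6
position: [0.5586, -0.0813, 0.2486]
tool_rot: [0.195, 2.664, -0.048]
ft_force: [0.3, 0.2, -0.7]
grip_width: 0.411
```

```bash
python3 - <<'E'
from h import *
x,y,z=KH(); kh=np.array([.6338,-.0921,.0969])
s=ctrl.get_state();print(s["position"],s["tool_rot"],s["qd"],s["joint_positions"])
print(delta(kh+.17*z,tool(-z,y)))
im,c=shot("wrist","w10"); s=ctrl.get_state();print(s["position"],s["tool_rot"])
import pickle;pickle.dump(c,open("c10.pkl","wb"))
print((proj("wrist",kh,c)-[130,110])*4)
cv2.imwrite("pics/w10b.png",cv2.resize(im[110:250,150:350],None,fx=4,fy=4,interpolation=cv2.INTER_CUBIC))
E
```

```text
[ 0.5586 -0.0813  0.2486] [ 0.1953  2.6641 -0.0479] [-0.0007 -0.0008 -0.0001 -0.0001  0.0001  0.0006 -0.0001] [-0.4242 -0.2642  0.4264  2.0556  0.2216  0.8676  1.3352]
(array([-0.05,  0.07, -0.01]), array([ 1. ,  0.2, -0.4]))
[ 0.5586 -0.0813  0.2486] [ 0.1953  2.664  -0.0479]
[489.7229 242.4438]
```

View pics/w10b.png

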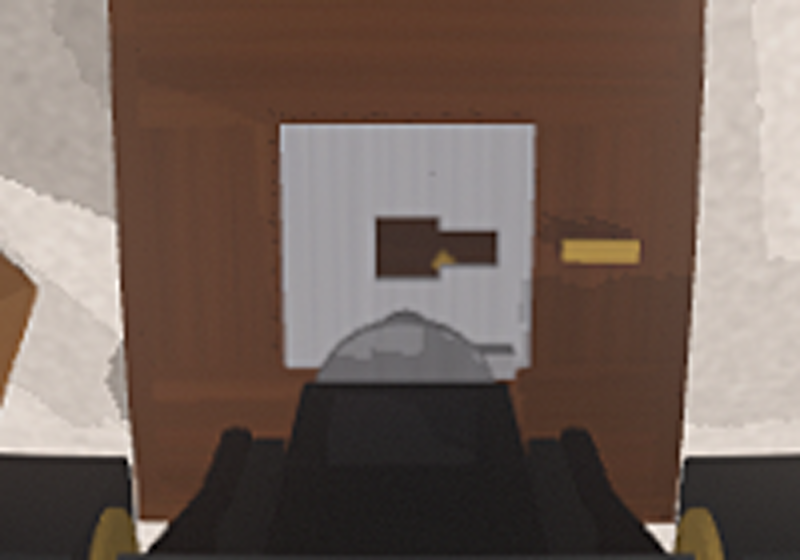

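```bash
python3 - <<'E'
from h import *
import pickle;c=pickle.load(open("c10.pkl","rb"))
s=ctrl.get_state(); R=Rot.from_rotvec(s["tool_rot"]).as_matrix(); p=s["position"]
x,y,z=KH(); kh=np.array([.6338,-.0921,.0969])
def onpl(u,v):
    o,d=ray("wrist",150+u/4,110+v/4,c); t=((kh-o)@z)/(d@z); X=o+d*t; return np.array([(X-kh)@x,(X-kh)@y])*1000
for n,q in dict(TL=(280,124),TR=(535,124),BL=(286,367),BR=(530,369),holeTL=(375,217),holeBL=(375,277),holeTR=(438,217),slotT=(497,231),slotB=(497,265),ptrL=(562,251),ptrR=(640,251)).items(): print(n,onpl(*q))
f=lambda q:(proj("wrist",p+R@np.array(q)/1000,c)-[150,110])*4
print("tip",f([0,0,86]),f([0,-6.5,82]),f([0,6.5,82]),f([6.5,0,82]),"collar",f([17,0,39]),f([0,-17,39]),f([0,17,39]), "bit34",f([0,22,52]),"bit20",f([0,22,66]))
E
```

```text
TL [-34.2516 -36.527 ]
TR [-34.3092  35.2032]
BL [ 37.584  -36.4923]
BR [38.1688 35.6414]
holeTL [-7.4226 -9.8954]
holeBL [10.199  -9.9903]
holeTR [-7.4345  8.0394]
slotT [-3.4091 24.9537]
slotB [ 6.5956 25.1435]
ptrL [ 2.3793 43.8953]
ptrR [ 2.2321 66.8631]
tip [409.7854 329.7478] [379.6548 335.0288] [440.0831 335.0533] [409.9295 305.9092] collar [411.2183 313.2744] [317.0291 403.6583] [504.887  403.6864] bit34 [525.3901 380.272 ] bit20 [518.6935 357.8325]
```

Call:
step_arm(
  deltas=[
    [0,0,0,-0.2,0,5,20],
    [0,0,0,-0.5,0,16,20],
    [0,0,0,-0.5,0,30,20],
    [0,0,0,-0.5,0,45,20],
    [0,0,0,-0.5,0,59,20],
    [0,0,0,-0.5,0,69,20],
    [0,0,0,-0.5,0,74,20],
    [0,0,0,-0.5,0,76,20],
  ],
)

```text
time: 10.65
position: [0.5933, -0.0864, 0.1809]
tool_rot: [0.195, 2.664, -0.048]
ft_force: [-0.7, 0.4, -1.2]
grip_width: 0.407
```

```bash
python3 - <<'E'
from h import *
x,y,z=KH(); kh=np.array([.6338,-.0921,.0969])
s=ctrl.get_state();print(s["position"],s["tool_rot"],s["qd"])
print(delta(kh+.094*z,tool(-z,y)))
im,c=shot("wrist","w11"); 
cv2.imwrite("pics/w11b.png",cv2.resize(im[110:250,150:350],None,fx=4,fy=4,interpolation=cv2.INTER_CUBIC))
im,c=shot("side","s11"); cv2.imwrite("pics/s11b.png",cv2.resize(im[100:240,140:290],None,fx=4,fy=4,interpolation=cv2.INTER_CUBIC))
E
```

```text
[ 0.5933 -0.0864  0.1809] [ 0.1953  2.6642 -0.0481] [-0.0012  0.0222  0.0121 -0.0022 -0.0211 -0.0332  0.0188]
(array([-0.06,  0.07, -0.  ]), array([ 1.6,  0.3, -0.6]))
```

View pics/w11b.png

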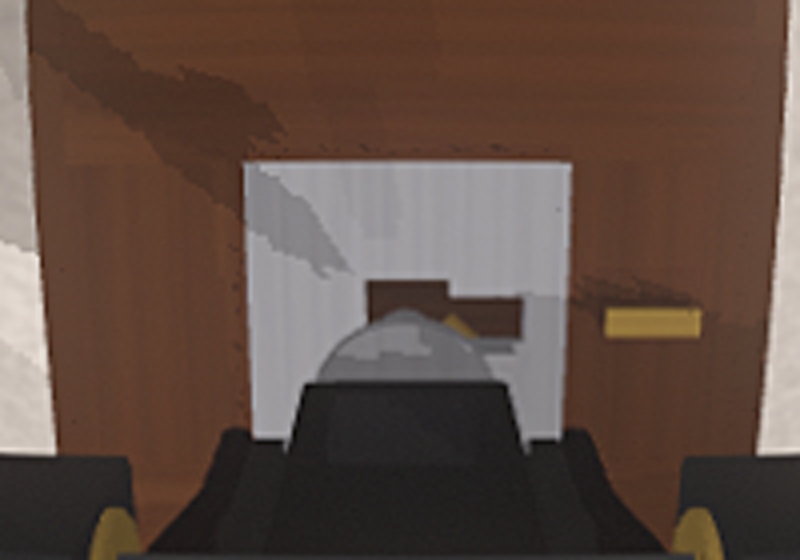

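View pics/s11b.png

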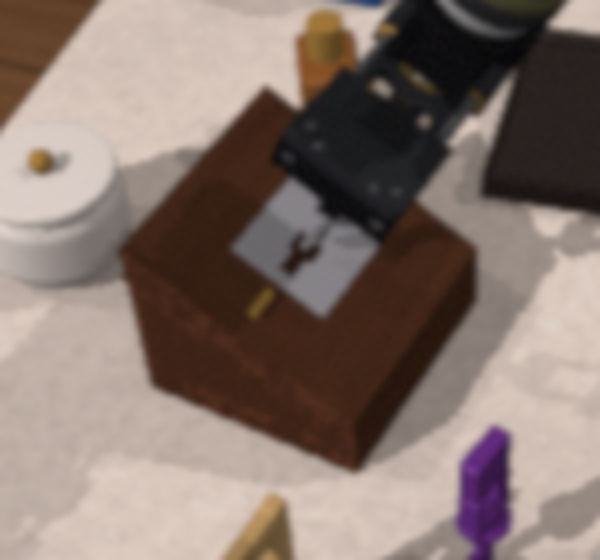

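Call:
step_arm(
  deltas=[
    [0,0,0,0,0,4,20],
    [0,0,0,0,0,9,20],
    [0,0,0,0,0,14,20],
    [0,0,0,0,0,19,20],
    [0,0,0,0,0,25,20],
    [0,0,0,0,0,31,20],
    [0,0,0,0,0,37,20],
    [0,0,0,0,0,42,20],
  ],
)

```text
time: 11.75
position: [0.6122, -0.0893, 0.1432]
tool_rot: [0.195, 2.664, -0.048]
ft_force: [-0.2, -0.2, -1.4]
grip_width: 0.408
```

```bash
python3 - <<'E'
from h import *
x,y,z=KH(); kh=np.array([.6338,-.0921,.0969])
s=ctrl.get_state();print(s["position"],s["ft_force"],s["torque"])
print(delta(kh+.052*z,tool(-z,y)))
im,c=shot("wrist","w12"); 
cv2.imwrite("pics/w12b.png",cv2.resize(im[110:250,150:350],None,fx=4,fy=4,interpolation=cv2.INTER_CUBIC))
E
```

```text
[ 0.6122 -0.0893  0.1432] [-0.1647 -0.1903 -1.3698] [0.1139 0.6532 0.0228]
(array([-0.06,  0.06, -0.  ]), array([ 1.5,  0.3, -0.8]))
```

View pics/w12b.png

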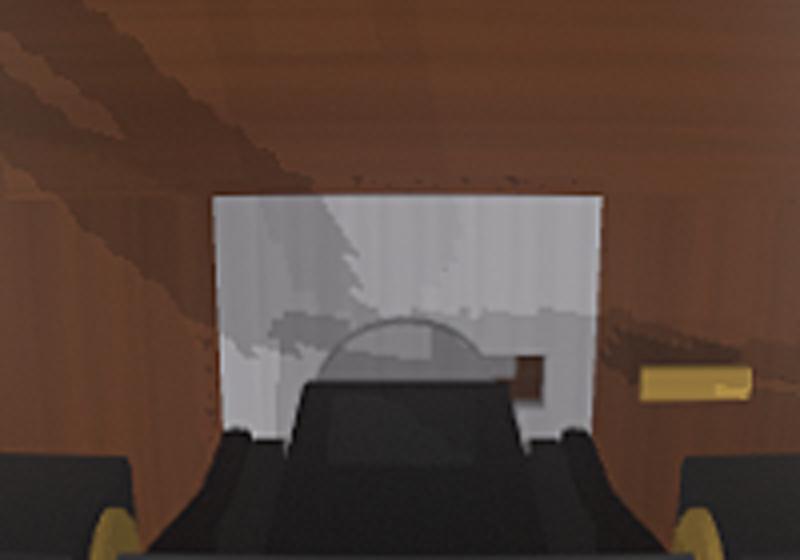

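Call:
step_arm(
  deltas=[
    [0,0,0,0,0,3,20],
    [0,0,0,0,0,6,20],
    [0,0,0,0,0,8,20],
    [0,0,0,0,0,10,20],
    [0,0,0,0,0,11,20],
    [0,0,0,0,0,12,20],
    [0,0,0,0,0,13,20],
    [0,0,0,0,0,13,20],
  ],
)

```text
time: 12.8
position: [0.6179, -0.0901, 0.132]
tool_rot: [0.195, 2.664, -0.048]
ft_force: [0.3, 0.1, -0.7]
grip_width: 0.409
```

```bash
python3 - <<'E'
from h import *
x,y,z=KH(); kh=np.array([.6338,-.0921,.0969])
s=ctrl.get_state();print(s["position"],s["ft_force"],s["torque"])
print(delta(kh+.039*z,tool(-z,y)))
im,c=shot("wrist","w13"); 
cv2.imwrite("pics/w13b.png",cv2.resize(im[110:250,150:350],None,fx=4,fy=4,interpolation=cv2.INTER_CUBIC))
E
```

```text
[ 0.6179 -0.0901  0.132 ] [ 0.2895  0.0642 -0.6977] [ 0.1289  0.688  -0.0125]
(array([-0.05,  0.07, -0.  ]), array([ 1.6,  0.3, -0.4]))
```

View pics/w13b.png

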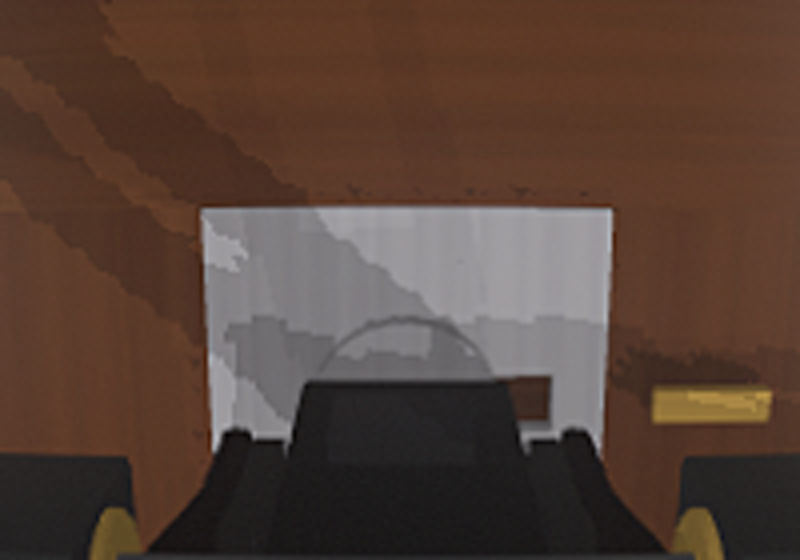

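Call:
step_arm(
  deltas=[
    [0,0,0,0,0,0.5,20],
    [0,0,0,0,0,1,20],
    [0,0,0,0,0,1.5,20],
    [0,0,0,0,0,2,20],
    [0,0,0,0,0,2.5,20],
    [0,0,0,0,0,2.5,20],
    [0,0,0,0,0,2.5,20],
    [0,0,0,0,0,2.5,20],
  ],
)

```text
time: 13.85
position: [0.6187, -0.0902, 0.1307]
tool_rot: [0.196, 2.664, -0.047]
ft_force: [-9.9, 0.2, 9.1]
grip_width: 0.41
```

```bash
python3 - <<'E'
from h import *
x,y,z=KH(); kh=np.array([.6338,-.0921,.0969])
s=ctrl.get_state();print(s["position"],s["ft_force"],s["torque"],z@s["ft_force"])
print(delta(kh+.039*z,tool(-z,y)))
E
```

```text
[ 0.6187 -0.0902  0.1307] [-9.8803  0.2425  9.0872] [ 0.2203  1.5545 -0.0693] 12.544937837464921
(array([-0.02,  0.05, -0.04]), array([ 1.8,  0.4, -2. ]))
```

Call:
step_arm(
  deltas=[
    [0,0,5,0.5,0,-0.5,20],
    [0,0,14,0.7,0,-0.8,20],
    [0,0,24,0.7,0,-0.8,20],
    [0,0,34,0.7,0,-0.8,20],
    [0,0,44,0.7,0,-0.8,20],
    [0,0,54,0.7,0,-0.8,20],
    [0,0,64,0.7,0,-0.8,20],
    [0,0,74,0.7,0,-0.8,20],
  ],
)

```text
time: 14.85
position: [0.618, -0.0873, 0.1303]
tool_rot: [1.799, 2.048, 0.358]
ft_force: [-3.0, 5.3, 2.0]
grip_width: 0.412
```

```bash
python3 - <<'E'
from h import *
x,y,z=KH(); kh=np.array([.6338,-.0921,.0969])
s=ctrl.get_state();print(s["position"],s["ft_force"],s["torque"],z@s["ft_force"],s["joint_positions"],s["grip_width"]*87)
print(delta(kh+.039*z,tool(-z,y)))
im,c=shot("side","s14"); cv2.imwrite("pics/s14b.png",cv2.resize(im[100:240,140:290],None,fx=4,fy=4,interpolation=cv2.INTER_CUBIC))
im,c=shot("wrist","w14"); cv2.imwrite("pics/w14b.png",cv2.resize(im,None,fx=1.5,fy=1.5,interpolation=cv2.INTER_CUBIC))
E
```

```text
[ 0.618  -0.0873  0.1303] [-3.0326  5.2935  2.0129] [1.2791 1.0059 0.668 ] 3.5022417440474944 [-0.4557  0.0127  0.5456  2.0878  0.0318  0.5733  0.1953] 35.826095353753324
(array([  0.13,  -0.06, -74.24]), array([-2.2, -1.2, -1.9]))
```

View pics/s14b.png

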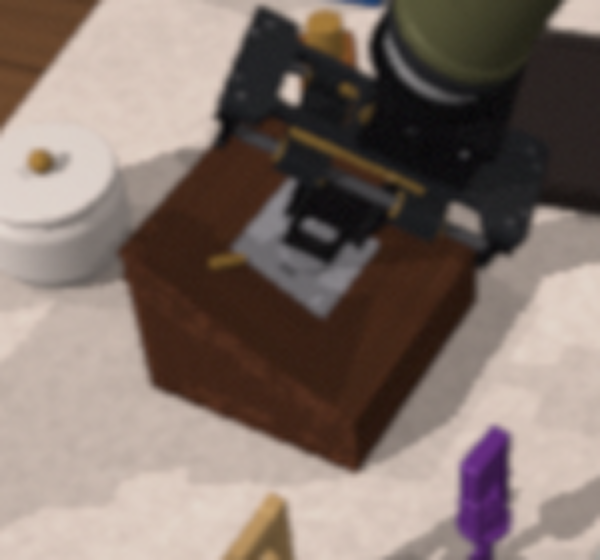

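View pics/w14b.png

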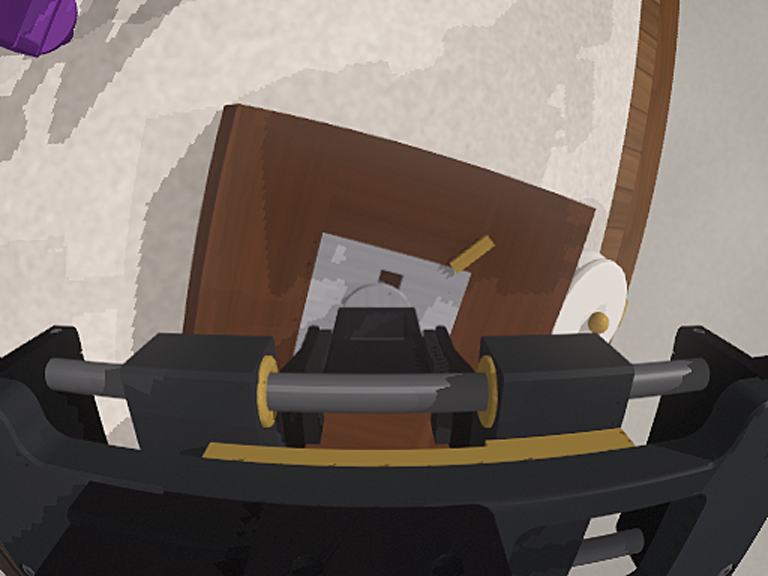

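Call:
step_arm(
  deltas=[
    [0,0,4,0,0,0,20],
    [0,0,8,0,0,0,20],
    [0,0,11,0,0,0,20],
    [0,0,14,0,0,0,20],
    [0,0,15,0,0,0,20],
    [0,0,16,0,0,0,20],
    [0,0,16,0,0,0,20],
    [0,0,16,0,0,0,20],
  ],
)

```text
time: 15.95
position: [0.6187, -0.0875, 0.1306]
tool_rot: [2.081, 1.802, 0.435]
ft_force: [-0.7, 5.7, 1.7]
grip_width: 0.412
```

```bash
python3 - <<'E'
from h import *
x,y,z=KH(); kh=np.array([.6338,-.0921,.0969])
s=ctrl.get_state();print(s["position"],s["ft_force"],s["torque"],z@s["ft_force"],z@s["torque"],s["joint_positions"],s["grip_width"]*87)
print(delta(kh+.039*z,tool(-z,y)))
im,c=shot("wrist","w15"); cv2.imwrite("pics/w15b.png",cv2.resize(im[130:300,150:350],None,fx=4,fy=3.5*8/7,interpolation=cv2.INTER_CUBIC)[:600])
import pickle;pickle.dump(c,open("c15.pkl","wb"))
im,c=shot("side","s15"); cv2.imwrite("pics/s15b.png",cv2.resize(im[100:240,140:290],None,fx=4,fy=4,interpolation=cv2.INTER_CUBIC))
E
```

```text
[ 0.6187 -0.0875  0.1306] [-0.6701  5.7376  1.6997] [1.2483 0.7023 0.7253] 2.1936508185207244 0.1335896985627315 [-0.4593  0.0129  0.5495  2.0874  0.0319  0.572  -0.0779] 35.835968369015355
(array([  0.19,  -0.  , -89.9 ]), array([-2.4, -1.3, -1.8]))
```

View pics/w15b.png

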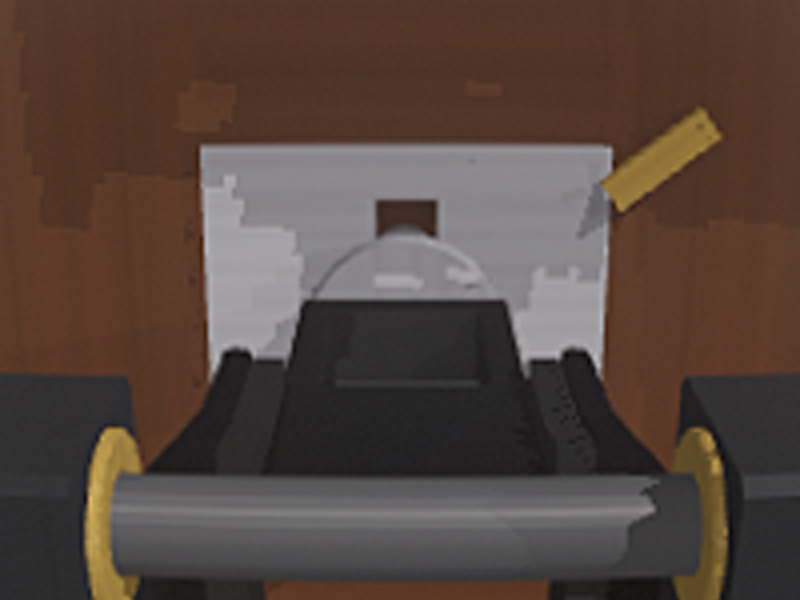

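View pics/s15b.png

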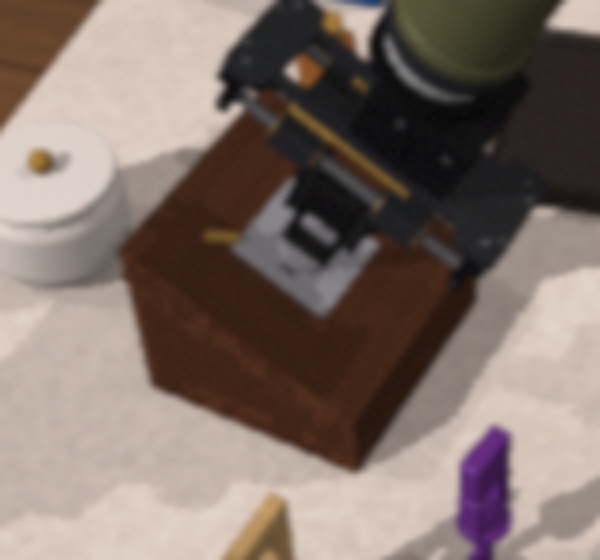

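```bash
python3 - <<'E'
from h import *
import pickle;c=pickle.load(open("c15.pkl","rb"))
x,y,z=KH(); kh=np.array([.6338,-.0921,.0969])+.0015*KH()[0]-.0007*KH()[1]
im=cv2.imread("pics/w15.png")
m=cv2.inRange(cv2.cvtColor(im,cv2.COLOR_BGR2HSV),(18,110,90),(32,255,255)); m[:140]=0; m[190:]=0; m[:,:290]=0;m[:,340:]=0
print(m.sum()/255)
def onpl(u,v,h=0):
    o,d=ray("wrist",u,v,c); t=((kh+h*z-o)@z)/(d@z); X=o+d*t; return np.array([(X-kh)@x,(X-kh)@y])*1000
v,u=np.nonzero(m); P=np.array([onpl(a,b) for a,b in zip(u,v)])
mu=P.mean(0); w,V=np.linalg.eigh(np.cov(P.T)); d=V[:,1]*np.sign(V[1,1]); print(mu, d, "angle from +y to +x", np.arctan2(d[0],d[1]), np.ptp((P-mu)@d))
for n,q in dict(TL=(200,145),TR=(612,145)).items(): print(onpl(150+q[0]/4,130+q[1]/4))
E
```

```text
289.0
[44.8102 33.5966] [0.7829 0.6221] angle from +y to +x 0.8993932940582287 22.103143868503686
[-35.2715  35.4776]
[36.1176 35.6204]
```

Call:
step_arm(
  deltas=[
    [0,0,2,0,0,0,20],
    [0,0,4,0,0,0,20],
    [0,0,6,0,0,0,20],
    [0,0,6,0,0,0,20],
    [0,0,6,1,0,0.5,20],
    [0,0,6,2,0,1,20],
    [0,0,6,2,0,1,20],
    [0,0,6,2,0,1,20],
  ],
)

```text
time: 17.05
position: [0.6191, -0.0873, 0.1307]
tool_rot: [2.184, 1.696, 0.461]
ft_force: [-8.7, 4.2, 11.0]
grip_width: 0.408
```

```bash
cat > ptr.py <<'E'
from h import *
x,y,z=KH(); kh=np.array([.6338,-.0921,.0969])+.0015*x-.0007*y
def pointer(im,c,box):
    m=cv2.inRange(cv2.cvtColor(im,cv2.COLOR_BGR2HSV),(18,110,90),(32,255,255)); k=np.zeros_like(m);k[box[1]:box[3],box[0]:box[2]]=255; m&=k
    def onpl(u,v):
        o,d=ray("wrist",u,v,c); t=((kh-o)@z)/(d@z); X=o+d*t; return np.array([(X-kh)@x,(X-kh)@y])*1000
    v,u=np.nonzero(m); P=np.array([onpl(a,b) for a,b in zip(u,v)])
    mu=P.mean(0); w,V=np.linalg.eigh(np.cov(P.T)); d=V[:,1]*np.sign(V[1,1]); return len(P),mu,np.arctan2(*d),np.arctan2(*mu),np.ptp((P-mu)@d)
E
python3 - <<'E'
from ptr import *
s=ctrl.get_state();print(s["position"],s["ft_force"],s["torque"],z@s["ft_force"],z@s["torque"],s["grip_width"]*87)
print(delta(kh+.039*z,tool(-z,y)))
im,c=shot("wrist","w16"); print(pointer(im,c,(290,140,360,200)))
cv2.imwrite("pics/w16b.png",cv2.resize(im[130:280,150:350],None,fx=4,fy=4,interpolation=cv2.INTER_CUBIC))
E
```

```text
[ 0.6191 -0.0873  0.1307] [-8.6932  4.2058 11.042 ] [0.7065 1.4649 0.4409] 14.016895312805222 0.17307239582467585 35.48494694936193
(array([  0.12,   0.04, -95.98]), array([-3.3,  0.2, -2. ]))
(290, array([47.4876, 29.5496]), np.float64(0.9943540470319483), np.float64(1.0141705696329182), np.float64(21.99025308570375))
```

View pics/w16b.png

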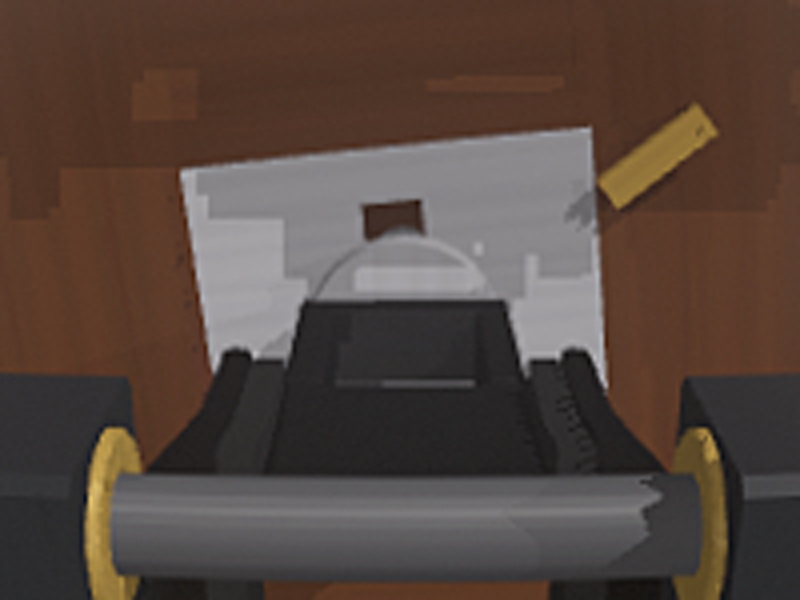

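Call:
step_arm(
  deltas=[
    [0,0,0,0,0,-0.3,20],
    [0,0,0,0,0,-0.5,20],
    [0,0,0,0,0,-0.5,38],
    [0,0,0,0,0,-0.5,44],
    [0,0,0,0,0,-0.5,52],
    [0,0,0,0,0,-0.5,60],
    [0,0,0,0,0,-0.5,60],
    [0,0,0,0,0,-0.5,60],
  ],
)

```text
time: 18.1
position: [0.6186, -0.0882, 0.1298]
tool_rot: [2.184, 1.695, 0.459]
ft_force: [0.4, 0.0, 0.4]
grip_width: 0.686
```

```bash
python3 - <<'E'
from ptr import *
s=ctrl.get_state();print(s["position"],s["ft_force"],s["torque"],s["grip_width"]*87)
im,c=shot("wrist","w17"); print(pointer(im,c,(290,140,360,200)))
cv2.imwrite("pics/w17b.png",cv2.resize(im[130:280,150:350],None,fx=4,fy=4,interpolation=cv2.INTER_CUBIC))
E
```

```text
[ 0.6186 -0.0882  0.1298] [0.3519 0.0407 0.3602] [0.0106 0.5751 0.0077] 59.674782334320575
(294, array([47.4716, 29.5814]), np.float64(0.9944626703147549), np.float64(1.0135361490029087), np.float64(22.058622747920865))
```

View pics/w17b.png

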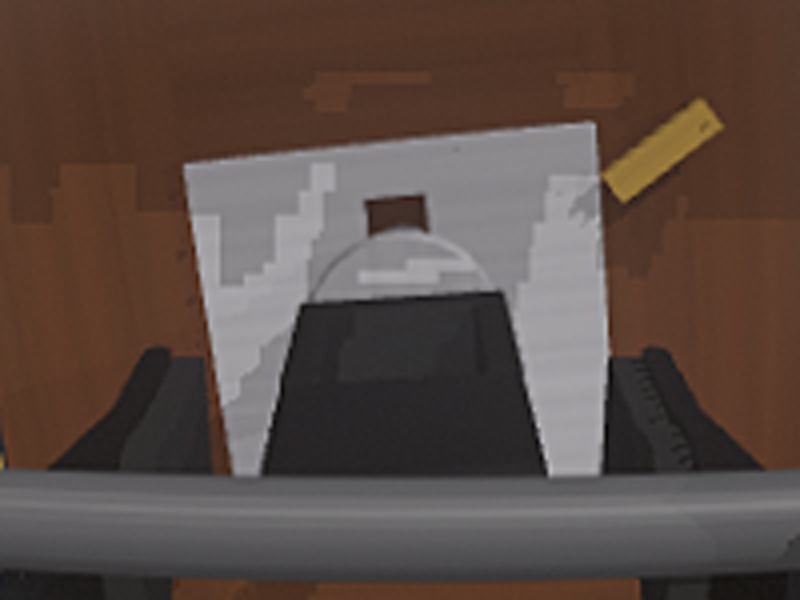

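Call:
step_arm(
  deltas=[
    [0,0,0,0,0,-4,66],
    [0,0,0,0,0,-12,70],
    [0,0,0,0,0,-24,70],
    [0,0,0,0,0,-40,70],
    [0,0,0,0,0,-60,70],
    [0,0,0,0,0,-80,70],
    [0,0,0,0,0,-98,70],
    [0,0,0,0,0,-110,70],
  ],
)

```text
time: 19.15
position: [0.569, -0.0808, 0.2298]
tool_rot: [2.183, 1.694, 0.462]
ft_force: [0.6, -0.3, -0.2]
grip_width: 0.803
```

Call:
step_arm(
  deltas=[
    [0,0,0,-10,0,-6,70],
    [0,0,0,-25,0,-12,70],
    [0,0,0,-42,0,-18,70],
    [0,0,0,-58,0,-24,70],
    [0,0,0,-70,0,-28,70],
    [0,0,0,-78,0,-30,70],
    [0,0,0,-80,0,-30,70],
    [0,0,0,-80,0,-30,70],
  ],
)

```text
time: 20.15
position: [0.5366, -0.1564, 0.2504]
tool_rot: [2.185, 1.695, 0.458]
ft_force: [0.9, 0.8, -0.1]
grip_width: 0.806
```

```bash
python3 - <<'E'
from ptr import *
s=ctrl.get_state();print(s["time"],s["position"],s["ft_force"])
im,c=shot("wrist","w18"); cv2.imwrite("pics/w18b.png",cv2.resize(im,None,fx=1.5,fy=1.5,interpolation=cv2.INTER_CUBIC)); print(pointer(im,c,(200,0,400,200)))
im,c=shot("side","s18"); cv2.imwrite("pics/s18b.png",cv2.resize(im[100:360,100:340],None,fx=2.3,fy=2.3,interpolation=cv2.INTER_CUBIC))
im,c=shot("top","t18"); cv2.imwrite("pics/t18b.png",cv2.resize(im,None,fx=1.5,fy=1.5,interpolation=cv2.INTER_CUBIC))
E
```

```text
20.15 [ 0.5366 -0.1564  0.2504] [ 0.9064  0.816  -0.0956]
(205, array([95.838, 17.225]), np.float64(-1.331517085934258), np.float64(1.3929648722847812), np.float64(125.73315077979788))
```

View pics/w18b.png

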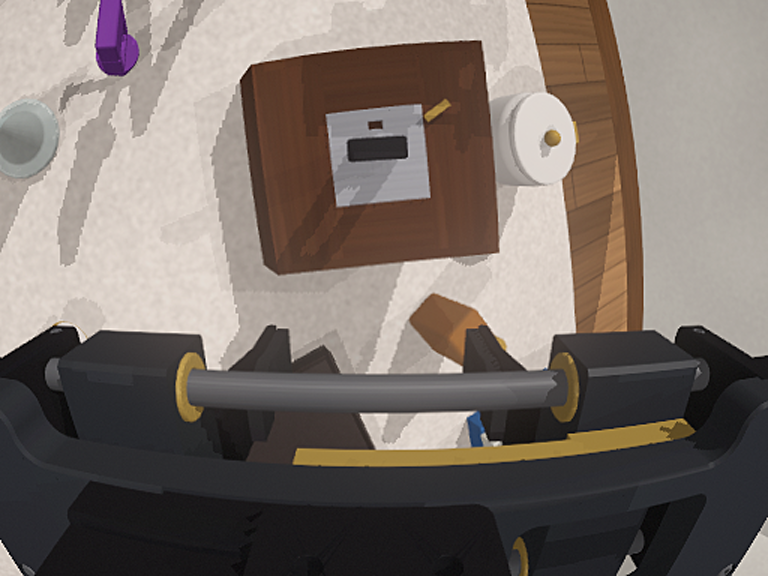

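View pics/s18b.png

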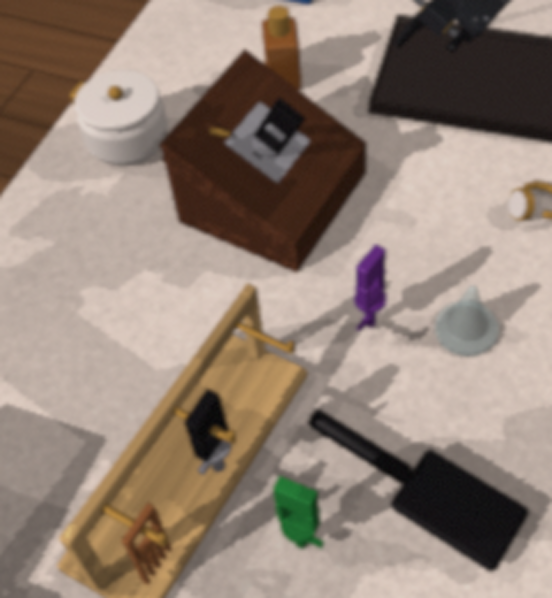

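View pics/t18b.png

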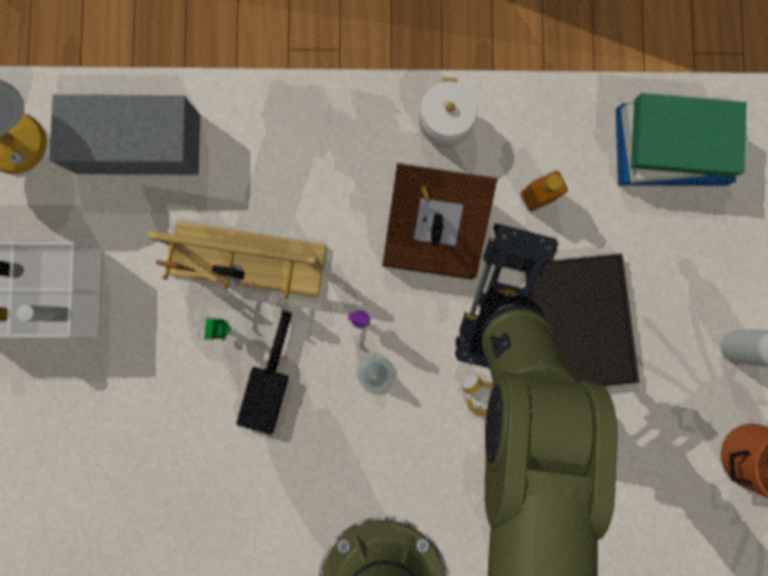

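```bash
python3 - <<'E'
from ptr import *
im,c=shot("wrist","w19"); s=ctrl.get_state(); print(s["qd"].round(4))
crop=im[60:150,200:310]; cv2.imwrite("pics/w19b.png",cv2.resize(crop,None,fx=6.5,fy=6.5,interpolation=cv2.INTER_CUBIC))
import pickle;pickle.dump(c,open("c19.pkl","wb"))
g=cv2.cvtColor(im,cv2.COLOR_BGR2HSV)
m=((g[...,2]<55)&(g[...,1]<90)).astype(np.uint8); k=np.zeros_like(m);k[80:115,225:280]=1;m&=k
n,l,st,ce=cv2.connectedComponentsWithStats(m);i=1+st[1:,4].argmax();m=(l==i).astype(np.uint8);print(st[i])
cn=max(cv2.findContours(m,0,1)[0],key=cv2.contourArea); box=cv2.boxPoints(cv2.minAreaRect(cn));print(box)
def pl(u,v,h):
    o,d=ray("wrist",u,v,c); X=o+d*(((kh+h*z-o)@z)/(d@z)); return np.array([(X-kh)@x,(X-kh)@y])*1000
for h in(.057,.073): print(h,[pl(*b,h).round(1) for b in box])
print(pointer(im,c,(270,55,310,85)))
E
```

```text
[ 0.0009 -0.0013  0.0004  0.0009  0.0016  0.001  -0.0008]
[232  92  40  16 559]
[[231.2586  93.3965]
 [270.4172  91.0931]
 [271.2586 105.3965]
 [232.1    107.7   ]]
0.057 [array([-18.3,  10.5]), array([18.3,  8.9]), array([17.7, -4.7]), array([-19. ,  -3.1])]
0.073 [array([-17.4,   9.7]), array([17.2,  8.2]), array([16.7, -4.7]), array([-18. ,  -3.2])]
(103, array([47.0426, 29.3617]), np.float64(0.9980021809629327), np.float64(1.0128073845092718), np.float64(22.043323359123605))
```

View pics/w19b.png

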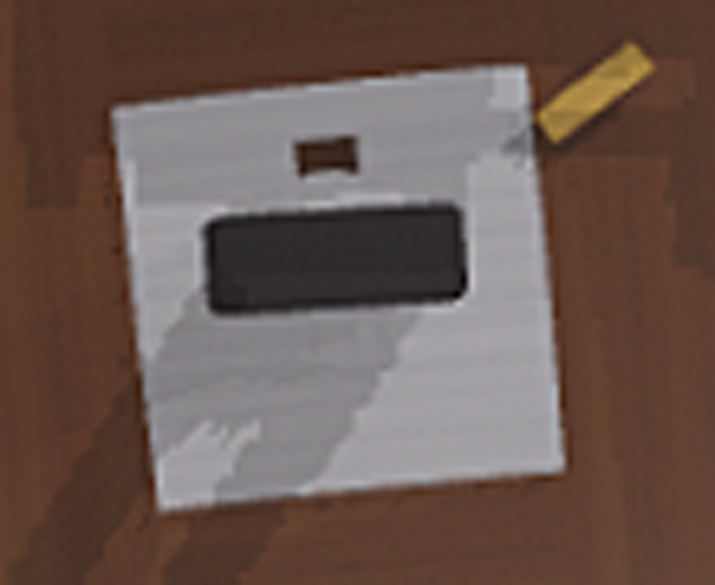

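```bash
python3 - <<'E'
from ptr import *
im,c=shot("side","s20"); cv2.imwrite("pics/s20b.png",cv2.resize(im[130:185,190:245],None,fx=10,fy=10,interpolation=cv2.INTER_CUBIC))
kx=np.array([0.0,2.5])
for h in (0,5,57,73): 
  X=kh+(.0*x+.001*y)+h/1000*z; print(h,(proj("side",X)-[190,130])*10)
E
```

```text
0 [258.1822 313.1338]
5 [264.4995 303.8733]
57 [333.2567 203.0818]
73 [355.6031 170.3241]
```

View pics/s20b.png

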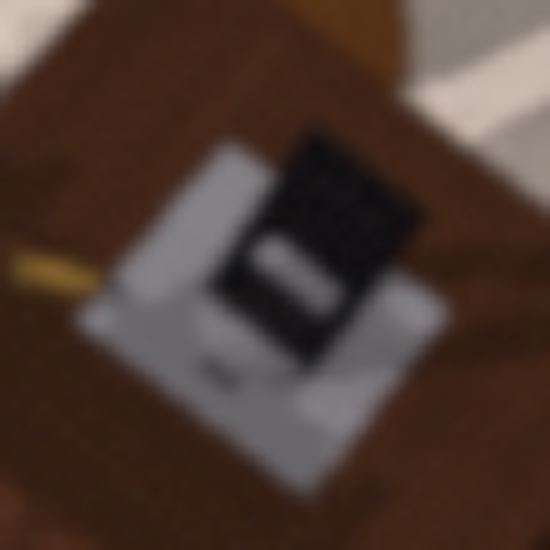

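```bash
python3 - <<'E'
from bench import ctrl
print(ctrl.get_state()["time"], ctrl.close_job())
E
```

```text
the job is handed in; nothing more can be done
20.4 None
```

The case is unlocked: the first key I tried, the one from the right-hand peg, turned the lock, so the job was handed in at 20.4 s of the 72 s allowed.

**What I did:** I lifted the key off its peg and pushed it in until the collar met the plate, with about 14 N of contact. I turned it clockwise to 96° so the lock reached its stop, then let go and backed away. The second key was not needed and stays on the middle peg.

**Last checks:**
- **Lock:** the brass pointer reads about 1.0 rad, which is fully unlocked.
- **Key:** it sprang back a few degrees on release and now sits at about 92°. The side picture is consistent with it being pushed home.
- **Key offset:** its grip is about 2.5 mm off the hole's axis sideways, within the hole's play.
- **Depth:** judging depth from the grip's apparent width is only good to a few millimetres. The collar contact force and the side picture are the better evidence.
- **Surroundings:** the comb, the other key and the other things on the dresser look unmoved in the pictures. The gripper was about 0.25 m up and touching nothing.

No check failed or disagreed.

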